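# Steady a rocking radio charger with a door wedge

## Robot

A 6-joint arm with a two-finger parallel gripper is mounted at the origin on the work surface. World frame = base frame: x ahead of the robot, y to its left, z up, the work surface at z = 0. Lengths are in m, angles in rad, forces in N, time in s.
With the tool pointing down it reaches from about 0.325 to 0.85 m from the base axis. Payload 15.5 kg.
Tool frame: the origin (TCP) lies midway between the tips of the shut fingers; the grasp point (between the pads) lies 19 mm behind it (ctrl.hold_point_z is the distance from the TCP to the grasp point, in m); x points along the fingers, y is the direction in which the jaws open and shut, and the axes are right-handed (so a half turn about x gives the same grasp; the last joint's range is limited). The gripper opens to 91 mm and grips with 3 to 60 N. Pads are 32 mm wide; open, the fingers measure 118 mm over their backs; the gripper's body (76 mm by 178 mm) begins 60 mm behind the grasp point.
Start: joints at [1.06, 0.494, 1.345, -0, 1.302, -0.096], TCP at [0.252, 0.572, 0.214] pointing down, gripper open.
Joint ranges: [-2.91, 2.91], [-0.82, 2.16], [0.22, 2.67], [-1.22, 4.37], [0.12, 2.79], [-3.08, 3.08]. Speed limits (rad/s): [1.89, 1.89, 2.57, 3.01, 3.01, 3.01].

## Interface

Orientations are given as a unit quaternion [x, y, z, w].
In Python, from station import sensors, imaging, workorder, ctrl gives the robot as it stands. The module is installed in compiled form; this text tells all that it offers.
- The arm moves only by the tool carry_out, never from a script. Its argument "moves" is one flat list of numbers, 7 for each row, row after row: the shift along the world's x, y, z in mm, then the turn, a rotation vector about the world's x, y, z in rad, then the closure, from -1 (fully open) to 1 (shut). A call has exactly 5 rows; each row shifts and turns the commanded pose from where the row before left it; what a row does not reach is not made up. A row lasts 1/10 s, in which the tool goes at most 50 mm and 8.59 degrees, less where a joint would pass 70% of its speed; a pose out of reach is approached as far as the arm can. A call with a gripper value outside its range is refused whole. The fingers move at their own pace and stop on an object; "force" is the grip in N (left out, the last holds). Time passes only in rows, so rows that do not move let the fingers close, or fill a call up. It gives the time, the measured TCP pose, the force and the opening at its end, in the units of the state.
- sensors.state(): the state, without advancing time (a new reading comes with each control period).
- imaging.read_camera(name): name is "side" or "top" or "wrist"; returns (picture, depth): 420x560x3 uint8, red, green, blue; 420x560 float32, m along the optical axis (not along the pixel's ray), 0 where there is no reading.
- imaging.get_calibration(name): a dict with "fx", "fy", "cx", "cy" (pixels), "k1" (the pictures are not rectified: a ray, as slopes to the right and down, at radius r is drawn at 1 + k1 r^2 times it, then the intrinsics apply), "T" (4x4, takes a point from camera to world coordinates). Camera axes: x right, y down, z forward; pixel columns grow to the right and rows downward; lengths in m; the calibration is good to about 2 mm. A picture is of the moment at which its call begins: read the wrist's pose just before it. get_calibration takes no time and is no camera call; for the wrist camera it gives the pose at the moment of the call.
- workorder.finish_job(): hands the job in, once; it reports no verdict.
The state is a dict: "clock": time; "q": joint angles; "qd": joint speeds; "joint_torque": joint torques, N m; "tcp_pos": TCP position; "tcp_rot": TCP orientation; "force": force on the tool from outside, world axes, zero at the start; "moment": the same for the moment, N m; "opening": finger opening in m.
Only numpy, scipy, OpenCV 4.12 (cv2) and the standard library are available. Lean on these libraries where they do the work, as an engineer would, in place of code of your own. Each camera call takes 0.05 s, during which the arm holds its last target. There are 200 camera calls.

## Task

The radio charger rocks because its foot at the corner that the wedge points to is too short. Without picking anything up, push the rubber wedge along the table, thin edge first, under that short foot until the charger no longer rocks but is not jacked up, then press down firmly on the top of the charger over that foot to prove that it stands firm, and let go. Leave the charger level in its place with the wedge under the foot, and do not disturb the radios, the phone or the laptop.

Things in the scene. Friction and masses are not known exactly. Their poses are not given: they have to be found in the camera images.
- charger: Loose olive metal case, 160 (x) x 220 (y) x 52 mm, about 1.6 kg, on four black rubber feet, three domed and the short one flat (22 mm diameter, 18 mm high, 60 mm in x and 85 mm in y from its centre); underside 18 mm, flat top 70 mm above the table. A radio in its -x, +y corner is 140 mm high. Origin: centre of its footprint at table height; z up. The foot at +x, -y is too short; it rests level on the other three.
- loose_corner (a point): Point on the charger's flat top (70 mm above the table) straight above the short foot's centre, 20 mm from the case's +x side and 25 mm from its -y side: the place to press. At first, a press of more than about 2 to 4 N here rocks this corner down 5 to 10 mm onto its foot; let go, it rocks back level.
- foot_edge (a point): Point at table height straight below the outer (-y) edge of the short foot: 11 mm from the foot's centre, 14 mm in from the case's -y side. The short foot's underside hangs 5 to 10 mm above the table (differs each time, not told). Axes as the charger's.
- wedge: Loose black rubber door wedge lying flat, 90 (y) x 44 (x) mm, 90 g. Top slopes evenly from 20 mm high at the -y end (thick end, upright flat face) to 2.5 mm at the +y end (thin edge): 1 mm per 5 mm. Origin: centre of its underside; z up. Starts off the charger's -y side, thin edge towards the short foot, up to 15 mm out of line and 0.15 rad askew.
- wedge_tip (a point): Middle of the wedge's thin edge, at table height (45 mm along +y from the wedge's origin).
- wedge_back (a point): Middle of the wedge's upright thick end face, 10 mm above the table: the place to push (45 mm along -y from the wedge's origin). The wedge slides with under 2 N; once it meets the foot the resistance climbs: 3 to 5 N seats it snugly, much more jacks the corner up or shoves the charger.
- radio_a: Bystander: handheld radio standing upright, 36 x 56 x 95 mm with a stub aerial to 140 mm; origin at the centre of its underside.
- radio_b: Bystander: second radio of the same kind; origin at the centre of its underside.
- phone: Bystander: phone lying flat, 74 x 152 x 9 mm; origin at the centre of its underside.
- laptop: Bystander: open laptop fixed to the table, 250 x 360 mm, screen up to 240 mm high; origin at the centre of its base's underside.
Mind the look-alikes: they are no part of the job. There is more than one size of the wedge; the one meant has the size given above.

How it is judged:
By the outcome, as a careful person would: the job done as asked, in the order asked, and still so for the second after the job is handed in, with the robot touching nothing.
It also fails if it takes over 48 s, if anything falls off the work surface, if the arm or the gripper's body presses on something with over 40 N, if the wrist force passes 120 N, or if a joint passes its speed limit or range.

## Working session

There is one attempt and no reset: what is moved stays moved. The work goes in short steps, Python scripts to look and compute and a tool call to move; the robot and the scene stay as the last step left them, time stands still between calls to the robot, and variables do not carry over. Pictures are saved under pics/ and viewed, about 8 in all and at most 12, crops included, and the job is handed in when it is done.

Besides the shell and the picture viewer there is one more tool, called after "Request:" as name(argument=value, ...) on one line, values as JSON. carry_out: Moves the arm, as the interface text tells. Its arguments: {"type":"object","properties":{"moves":{"type":"array","items":{"type":"number"}},"force":{"type":"number"}},"required":["moves"]}

```bash
mkdir -p pics; cat > h.py <<'E'
import numpy as np, cv2
from station import sensors, imaging, workorder, ctrl
def snap(n,tag):
    K=imaging.get_calibration(n); im,d=imaging.read_camera(n)
    cv2.imwrite(f'pics/{tag}.png',im[:,:,::-1]); np.savez(f'pics/{tag}.npz',im=im,d=d,**{k:np.array(v) for k,v in K.items()})
    return im,d,K
def load(tag):
    z=np.load(f'pics/{tag}.npz'); return z['im'],z['d'],{k:z[k] for k in('fx','fy','cx','cy','k1','T')}
def rays(K,u,v):
    u=np.asarray(u,float);v=np.asarray(v,float)
    xd=(u-K['cx'])/K['fx'];yd=(v-K['cy'])/K['fy'];x,y=xd.copy(),yd.copy()
    for _ in range(20):
        s=1+K['k1']*(x*x+y*y);x,y=xd/s,yd/s
    return np.stack([x,y,np.ones_like(x)],-1)
def onplane(K,u,v,z):
    T=np.array(K['T']);r=rays(K,u,v)@T[:3,:3].T;o=T[:3,3]
    return o+r*((z-o[2])/r[...,2])[...,None]
def bydepth(K,d):
    v,u=np.mgrid[:d.shape[0],:d.shape[1]]
    T=np.array(K['T']);return (rays(K,u,v)*d[...,None])@T[:3,:3].T+T[:3,3]
E
python3 - <<'E'
from h import *
import cv2
s=sensors.state();print({k:np.round(v,3).tolist() for k,v in s.items()},ctrl.hold_point_z)
for n in('top','side'):
    im,d,K=snap(n,n+'0');print(n,np.round(K['T'],3).tolist(),K['fx'])
E
```

```text
{'clock': 0.0, 'q': [1.059, 0.494, 1.346, 0.0, 1.303, -0.096], 'qd': [-0.003, 0.001, -0.003, -0.001, 0.0, 0.0], 'joint_torque': [0.004, -87.883, -38.185, 0.071, 0.053, -0.0], 'tcp_pos': [0.252, 0.571, 0.213], 'tcp_rot': [0.146, 0.692, -0.146, 0.692], 'force': [0.636, 0.284, -0.429], 'moment': [-0.022, -0.022, 0.028], 'opening': 0.091} 0.0188
top [[0.029, -0.987, 0.161, 0.4], [-1.0, -0.028, 0.007, 0.072], [-0.003, -0.161, -0.987, 1.371], [0.0, 0.0, 0.0, 1.0]] 397.72532283540244
side [[0.717, -0.535, 0.446, -0.083], [-0.697, -0.553, 0.456, -0.62], [0.003, -0.638, -0.77, 1.268], [0.0, 0.0, 0.0, 1.0]] 533.7350880687779
```

View pics/top0.png

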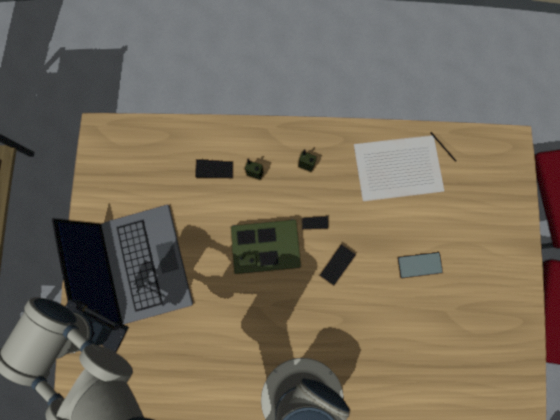

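View pics/side0.png

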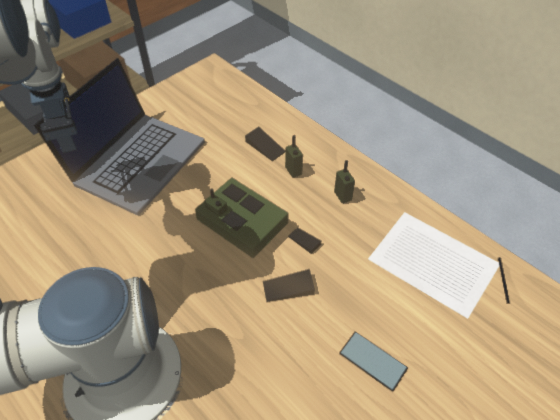

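```bash
python3 - <<'E'
from h import *
im,d,K=load('top0');P=bydepth(K,d)
g=im.max(-1).astype(int)
m=((g<60)).astype(np.uint8);m[:130]=m[:130]
for (u,v) in((315,222),(338,264),(214,169)):
    sub=np.zeros_like(m);sub[v-22:v+22,u-24:u+24]=m[v-22:v+22,u-24:u+24]
    if u==315: sub[:,:301]=0; sub[236:]=0
    n,l,st,c=cv2.connectedComponentsWithStats(sub);i=1+np.argmax(st[1:,4])
    cs,_=cv2.findContours((l==i).astype(np.uint8),0,1);c=cs[0][:,0]
    X=onplane(K,c[:,0],c[:,1],0.01)[:,:2]
    r=cv2.minAreaRect((X*1000).astype(np.float32));print(u,v,r,np.round(P[l==i][:,2].min(),4),np.round(P[l==i][:,2].max(),4))
# side camera charger top by depth
for t in('top0','side0'):
    im,d,K=load(t);P=bydepth(K,d)
    q=(np.abs(P[...,2]-.07)<.006)&(np.abs(P[...,0]-.52)<.15)&(np.abs(P[...,1]-.1)<.2)
    n,l,st,c=cv2.connectedComponentsWithStats(q.astype(np.uint8));i=1+np.argmax(st[1:,4])
    print(t,st[i],P[l==i].mean(0),cv2.minAreaRect((P[l==i][:,:2]*1000).astype(np.float32)))
a=cv2.resize(cv2.imread('pics/side0.png')[165:320,185:385],None,fx=4,fy=3.8,interpolation=2);a=cv2.convertScaleAbs(a,alpha=1.6)
cv2.imwrite('pics/c1.png',a)
E
```

```text
315 222 ((592.9860229492188, -28.16964340209961), (38.520660400390625, 89.43546295166016), 5.17564058303833) -0.0031 0.0256
338 264 ((451.458984375, -108.3638916015625), (57.98567199707031, 129.2449188232422), 55.2287483215332) -0.0025 1.3711
214 169 ((775.4649047851562, 331.1339416503906), (62.513484954833984, 129.87911987304688), 1.3906105756759644) -0.0025 0.0344
top0 [ 231  219   70   55 2887] [0.50377708 0.13271277 0.07052803] ((502.183837890625, 136.1656494140625), (158.67794799804688, 220.19834899902344), 7.189467430114746)
side0 [ 196  177   93   72 3022] [0.49902487 0.12184628 0.07038433] ((499.25921630859375, 134.7079315185547), (164.7532196044922, 223.24227905273438), 7.401424884796143)
```

View pics/c1.png

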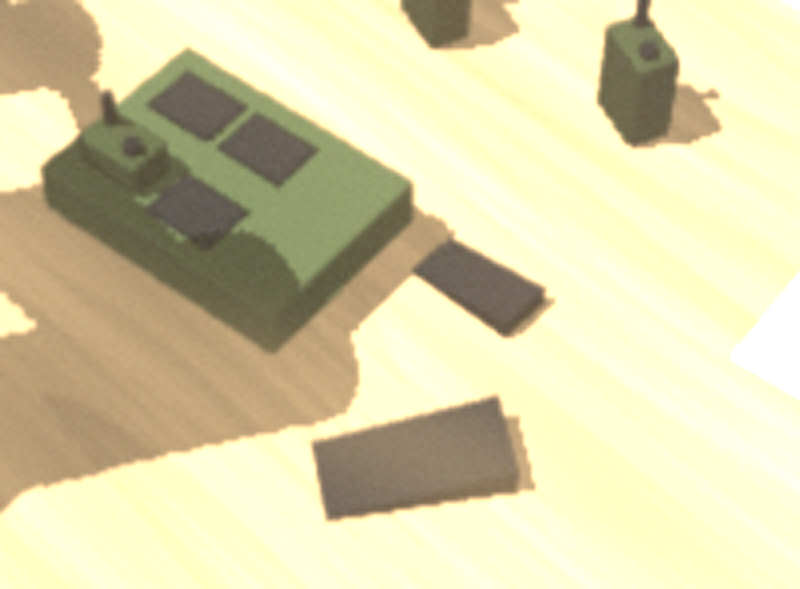

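The small wedge (top ≈(315,222), side ≈(304,240)) measures about 90x40 mm. The ones at top (338,264) and (214,169) are about 130x60 mm, so they're look-alikes. In the crop, the small one's upright thick face points away from the charger and its thin edge points at the +x,-y corner, so it fits the description. I'll move above it next.

```bash
python3 - <<'E'
from h import *
from scipy.spatial.transform import Rotation as R
s=sensors.state();M=R.from_quat(s['tcp_rot']).as_matrix();print(np.round(M,3), np.degrees(np.arctan2(M[1,1],M[0,1])))
K=imaging.get_calibration('wrist');T=np.array(K['T']);print(np.round(T,3),np.round(M.T@(T[:3,3]-s['tcp_pos']),3),K['fx'])
E
```

```text
[[-0.001  0.404  0.915]
 [-0.001  0.915 -0.404]
 [-1.    -0.001 -0.   ]] 66.17810908003004
[[ 0.404  0.875  0.267  0.176]
 [ 0.915 -0.386 -0.119  0.606]
 [-0.001  0.293 -0.956  0.385]
 [ 0.     0.     0.     1.   ]] [-0.172  0.001 -0.084] 310.932470171404
```

Request:
carry_out(moves=[20,-30,20,0,0,0,1,20,-35,10,0,0,0,1,20,-40,0,0,0,0,1,20,-40,0,0,0,0,1,20,-40,0,0,0,0,1])

```text
clock: 0.6
tcp_pos: [0.3528, 0.3851, 0.2438]
tcp_rot: [0.146, 0.692, -0.146, 0.692]
force: [1.3, 0.7, -1.0]
opening: 0.0537
```

Request:
carry_out(moves=[20,-40,0,0,0,0,1,20,-40,0,0,0,0,1,20,-40,0,0,0,0,1,20,-40,0,0,0,0,1,20,-40,0,0,0,0,1])

```text
clock: 1.1
tcp_pos: [0.4528, 0.185, 0.2439]
tcp_rot: [0.146, 0.692, -0.146, 0.692]
force: [0.9, 0.6, -0.4]
opening: 0.0141
```

Request:
carry_out(moves=[14,-20,0,0,0,-0.1,1,14,-20,0,0,0,-0.1,1,14,-20,0,0,0,-0.1,1,14,-20,0,0,0,-0.1,1,14,-20,0,0,0,-0.1,1])

```text
clock: 1.6
tcp_pos: [0.5227, 0.0858, 0.2437]
tcp_rot: [0.314, 0.634, -0.314, 0.633]
force: [-1.0, 1.3, -0.2]
opening: 0.0004
```

Request:
carry_out(moves=[14,-20,0,0,0,-0.1,1,14,-20,0,0,0,-0.1,1,14,-20,0,0,0,-0.1,1,14,-20,0,0,0,-0.13,1,14,-20,0,0,0,-0.1,1])

```text
clock: 2.1
tcp_pos: [0.5927, -0.0141, 0.2436]
tcp_rot: [0.469, 0.529, -0.469, 0.529]
force: [1.0, -0.4, -0.4]
opening: 0.0004
```

```bash
python3 - <<'E'
from h import *
s=sensors.state();print({k:np.round(v,3).tolist() for k,v in s.items()})
im,d,K=snap('wrist','w1')
cv2.imwrite('pics/w1b.png',cv2.convertScaleAbs(im[:,:,::-1],alpha=1.6))
E
```

```text
{'clock': 2.1, 'q': [-0.125, 0.422, 1.386, 0.0, 1.334, -0.244], 'qd': [-0.313, 0.207, -0.35, 0.001, 0.142, 0.654], 'joint_torque': [3.184, -84.76, -36.68, -0.029, -0.371, -1.576], 'tcp_pos': [0.593, -0.014, 0.244], 'tcp_rot': [0.469, 0.529, -0.469, 0.529], 'force': [0.975, -0.351, -0.384], 'moment': [-0.011, 0.035, -0.036], 'opening': 0.0}
```

View pics/w1b.png

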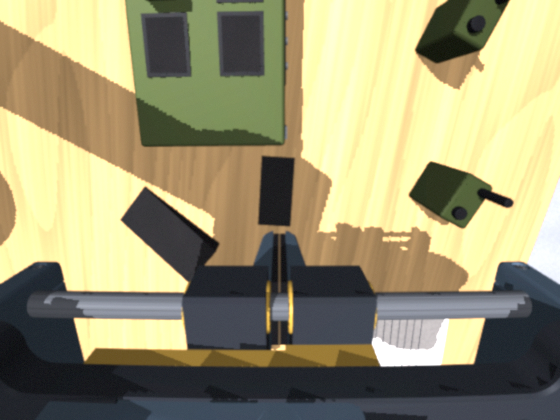

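The wrist view shows the wedge at u 260–294, v 156–226, with its thin edge towards the charger. The charger's +x,-y corner is at (285,143). The arm has settled now, so I'll measure.

```bash
python3 - <<'E'
from h import *
im,d,K=snap('wrist','w2');P=bydepth(K,d)
hsv=cv2.cvtColor(im,cv2.COLOR_RGB2HSV);g=im.max(-1)
m=(g<45).astype(np.uint8);box=np.zeros_like(m);box[148:232,250:305]=1;m*=box
n,l,st,c=cv2.connectedComponentsWithStats(m);i=1+np.argmax(st[1:,4]);w=l==i
print(st[i])
cs,_=cv2.findContours(w.astype(np.uint8),0,1);r=cv2.minAreaRect(cs[0]);q=cv2.approxPolyDP(cs[0],4,True)[:,0];print(q.tolist())
for u,v in q: print(u,v,np.round(onplane(K,u,v,0.0025)*1000,1),np.round(onplane(K,u,v,.02)*1000,1),np.round(P[v,u]*1000,1))
# side edges fit: per row left/right
for v in (160,170,180,190,200,210,220):
    us=np.where(w[v])[0];z=np.median(P[v,us.min()+4:us.max()-4,2]);A=onplane(K,np.array([us.min()-.5,us.max()+.5]),np.array([v,v]),z)*1000;print(v,us.min(),us.max(),round(z*1000,1),np.round(A[:,:2],1).tolist())
g=(np.abs(P[...,2]-.07)<.005)&(P[...,0]>.4)&(P[...,1]<.2)&(P[...,1]>-.0)
n,l,st,c=cv2.connectedComponentsWithStats(g.astype(np.uint8));i=1+np.argmax(st[1:,4]);t=(l==i)
print(st[i],cv2.approxPolyDP(cv2.findContours(t.astype(np.uint8),0,1)[0][0],5,True)[:,0].tolist())
us=np.arange(160,275);vb=np.array([np.where(t[:,u])[0].max()+.5 for u in us]);A=onplane(K,us,vb,.07)*1000
p=np.polyfit(A[:,0],A[:,1],1);print('-y edge',p,np.degrees(np.arctan(p[0])))
vs=np.arange(40,138);ur=np.array([np.where(t[v])[0].max()+.5 for v in vs]);B=onplane(K,ur,vs,.07)*1000
p2=np.polyfit(B[:,1],B[:,0],1);print('+x edge',p2,np.degrees(np.arctan(p2[0])))
x=(p2[0]*p[1]+p2[1])/(1-p2[0]*p[0]);y=p[0]*x+p[1];print('corner',x,y,np.std(A[:,1]-np.polyval(p,A[:,0])),np.std(B[:,0]-np.polyval(p2,B[:,1])))
E
```

```text
[ 258  154   34   69 2117]
[[261, 154], [258, 221], [288, 222], [291, 156]]
261 154 [567.2  13.6   2.5] [567.9  15.9  20. ] [567.3  13.9   4.1]
258 221 [572.  -79.9   2.5] [572.5 -73.7  20. ] [572.5 -73.2  21.4]
288 222 [614.  -76.7   2.5] [612.8 -70.6  20. ] [612.6 -69.8  22.2]
291 156 [606.8  15.5   2.5] [605.9  17.7  20. ] [606.8  15.6   3.5]
160 261 291 4.7 [[567.4, 6.0], [608.0, 10.6]]
170 260 291 7.5 [[567.5, -6.9], [609.5, -2.1]]
180 260 290 10.1 [[568.8, -19.7], [609.7, -15.1]]
190 259 289 12.1 [[568.9, -32.9], [609.9, -28.3]]
200 259 289 15.2 [[570.3, -45.8], [611.4, -41.2]]
210 258 288 17.5 [[570.3, -59.1], [611.6, -54.5]]
220 258 288 20.8 [[571.7, -72.1], [613.0, -67.4]]
[  121     0   162   145 21759] [[121, 0], [141, 144], [281, 140], [280, 0]]
-y edge [  0.13499879 -41.63168846] 7.6883794955473554
+x edge [-1.17239749e-01  5.95615299e+02] -6.686817200921114
corner 591.1400808278199 38.17150520674394 0.3406491837167883 0.20699433803278827
```

Measured points:
- Charger: yaw 0.126, corner (591,38), which puts the short foot's centre at about (568,60.5).
- Wedge: yaw 0.06, tip (587,15), so about 13 mm out of line towards +x. That agrees with the 15 mm limit.

I'll first nudge the wedge sideways in -x with the flat finger face, on its +x side.

Request:
carry_out(moves=[26,-14,-45,0,0,0,1,26,-14,-45,0,0,0,1,0,0,-45,0,0,0,1,0,0,-45,0,0,0,1,0,0,-40,0,0,0,1])

```text
clock: 2.7
tcp_pos: [0.6397, -0.0387, 0.028]
tcp_rot: [0.467, 0.531, -0.468, 0.53]
force: [0.7, 0.4, 0.0]
opening: 0.0004
```

Request:
carry_out(moves=[0,0,-10,0,0,0,1,0,0,-6,0,0,0,1,-5,0,0,0,0,0,1,0,0,0,0,0,0,1,0,0,0,0,0,0,1])

```text
clock: 3.2
tcp_pos: [0.6366, -0.0394, 0.0161]
tcp_rot: [0.468, 0.53, -0.467, 0.531]
force: [0.7, -0.1, 0.9]
opening: 0.0004
```

```bash
python3 - <<'E'
from h import *
s=sensors.state();print({k:np.round(v,3).tolist() for k,v in s.items() if k in('clock','tcp_pos','force','tcp_rot')})
im,d,K=snap('wrist','w3')
cv2.imwrite('pics/w3b.png',cv2.convertScaleAbs(im[:,:,::-1],alpha=1.8))
E
```

```text
{'clock': 3.2, 'tcp_pos': [0.637, -0.039, 0.016], 'tcp_rot': [0.468, 0.53, -0.467, 0.531], 'force': [0.675, -0.059, 0.907]}
```

View pics/w3b.png

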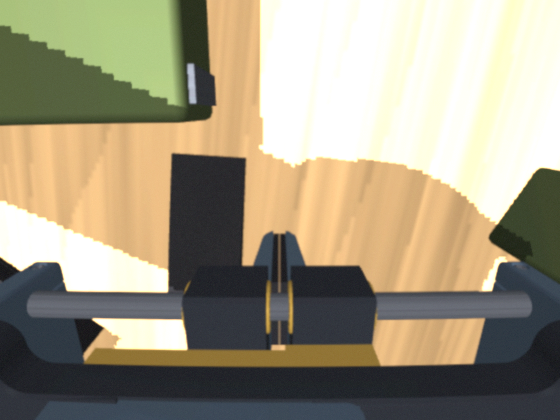

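Request:
carry_out(moves=[0,0,-9,0,0,0,1,-5,0,0,0,0,0,1,-6,0,0,0,0,0,1,-6,0,0,0,0,0,1,-5,0,0,0,0,0,1])

```text
clock: 3.75
tcp_pos: [0.6131, -0.0393, 0.0054]
tcp_rot: [0.468, 0.53, -0.468, 0.53]
force: [-0.3, 0.0, 0.3]
opening: 0.0004
```

Request:
carry_out(moves=[-3,0,0,0,0,0,1,0,0,0,0,0,0,1,0,0,0,0,0,0,1,0,0,0,0,0,0,1,0,0,0,0,0,0,1])

```text
clock: 4.25
tcp_pos: [0.6109, -0.0393, 0.0053]
tcp_rot: [0.468, 0.53, -0.468, 0.53]
force: [-0.5, 0.3, -0.0]
opening: 0.0004
```

```bash
cat > meas.py <<'E'
from h import *
import sys
def wedge(tag,box,thr=45):
    im,d,K=snap('wrist',tag);P=bydepth(K,d)
    g=im.max(-1);m=(g<thr).astype(np.uint8);b=np.zeros_like(m);u0,u1,v0,v1=box;b[v0:v1,u0:u1]=1;m*=b
    n,l,st,c=cv2.connectedComponentsWithStats(m);i=1+np.argmax(st[1:,4]);w=l==i;print('comp',st[i].tolist())
    L=[];Rr=[]
    for v in range(st[i][1]+6,st[i][1]+st[i][3]-6,4):
        us=np.where(w[v])[0];z=np.median(P[v,us.min()+4:us.max()-4,2]);A=onplane(K,np.array([us.min()-.5,us.max()+.5]),np.array([v,v]),z)*1000
        L.append(A[0]);Rr.append(A[1])
    L=np.array(L);Rr=np.array(Rr);a=np.polyfit(L[:,1],L[:,0],1);b=np.polyfit(Rr[:,1],Rr[:,0],1)
    cols=np.arange(st[i][0]+8,st[i][0]+st[i][2]-8);tv=np.array([np.where(w[:,u])[0].min()-.5 for u in cols]);tip=(onplane(K,cols,tv,.0025)*1000).mean(0)
    print('L',a,'R',b,'tip',tip.round(1), 'midline x at tip',(np.polyval(a,tip[1])+np.polyval(b,tip[1]))/2)
    return im,d,K,P
E
python3 - <<'E'
from meas import *
s=sensors.state();print({k:np.round(v,3).tolist() for k,v in s.items() if k in('clock','tcp_pos','force','tcp_rot')})
im,d,K,P=wedge('w4',(150,272,120,225))
cv2.imwrite('pics/w4b.png',cv2.convertScaleAbs(im[:,:,::-1],alpha=1.8))
E
```

```text
{'clock': 4.25, 'tcp_pos': [0.611, -0.039, 0.005], 'tcp_rot': [0.468, 0.53, -0.468, 0.53], 'force': [-0.535, 0.337, -0.007]}
comp [184, 163, 77, 62, 4672]
L [-1.01355859e-01  5.51817238e+02] R [-1.19412798e-01  5.95158583e+02] tip [571.6  14.2   2.5] midline x at tip 571.9234156223013
```

View pics/w4b.png

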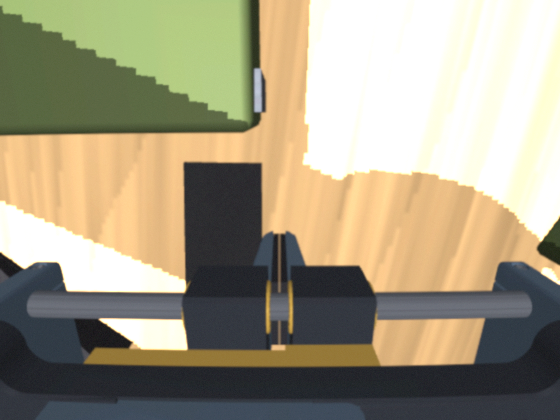

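The wedge is now in line: yaw about 0.11, tip (572,14), about 2 mm off the foot's line. Next I'll back off, rise, turn the gripper 90° and go behind the thick end.

Request:
carry_out(moves=[6,0,0,0,0,0,1,8,0,25,0,0,0,1,0,0,30,0,0,0,1,-4,-8,5,0,0,0.14,1,-4,-8,0,0,0,0.14,1])

```text
clock: 4.8
tcp_pos: [0.6181, -0.0554, 0.0669]
tcp_rot: [0.388, 0.591, -0.387, 0.592]
force: [0.1, -0.2, -0.2]
opening: 0.0006
```

Request:
carry_out(moves=[-5,-8,0,0,0,0.14,1,-5,-8,0,0,0,0.14,1,-5,-8,0,0,0,0.14,1,-5,-8,0,0,0,0.14,1,-5,-8,0,0,0,0.14,1])

```text
clock: 5.3
tcp_pos: [0.5921, -0.0956, 0.0654]
tcp_rot: [0.161, 0.688, -0.161, 0.689]
force: [0.5, 0.1, -0.7]
opening: 0.0001
```

Request:
carry_out(moves=[-5,-7,0,0,0,0.14,1,0,0,0,0,0,0.14,1,0,0,0,0,0,0.14,1,0,0,0,0,0,0.14,1,0,0,0,0,0,0.03,1])

```text
clock: 5.8
tcp_pos: [0.5872, -0.1024, 0.0654]
tcp_rot: [-0.046, 0.706, 0.046, 0.706]
force: [0.7, 0.3, -0.3]
opening: 0.0004
```

```bash
python3 - <<'E'
from h import *
from scipy.spatial.transform import Rotation as R
s=sensors.state();print({k:np.round(v,3).tolist() for k,v in s.items() if k in('clock','tcp_pos','force','tcp_rot','q')})
M=R.from_quat(s['tcp_rot']).as_matrix();print(np.degrees(np.arctan2(M[1,1],M[0,1])),M[:,0])
E
```

```text
{'clock': 5.8, 'q': [-0.273, 0.629, 1.569, 0.0, 0.943, -1.973], 'tcp_pos': [0.587, -0.102, 0.065], 'tcp_rot': [-0.046, 0.706, 0.046, 0.706], 'force': [0.7, 0.298, -0.306]}
97.43196498575999 [ 2.96101338e-04 -7.61406042e-05 -9.99999953e-01]
```

Request:
carry_out(moves=[0,0,-20,0,0,0,1,0,0,-20,0,0,0,1,0,0,-14,0,0,0,1,0,0,-4,0,0,0,1,0,0,0,0,0,0,1])

```text
clock: 6.3
tcp_pos: [0.5867, -0.1022, 0.0069]
tcp_rot: [-0.044, 0.706, 0.044, 0.705]
force: [0.3, 0.7, 0.5]
opening: 0.0003
```

Request:
carry_out(moves=[-0.6,5,0,0,0,0,1,-0.6,5,0,0,0,0,1,-0.6,5,0,0,0,0,1,-0.6,5,0,0,0,0,1,-0.6,5,0,0,0,0,1])

```text
clock: 6.8
tcp_pos: [0.584, -0.0769, 0.0077]
tcp_rot: [-0.044, 0.705, 0.044, 0.706]
force: [1.3, -1.8, 2.0]
opening: 0.0005
```

Request:
carry_out(moves=[-0.6,5,0,0,0,0,1,-0.6,5,0,0,0,0,1,-0.6,4,0,0,0,0,1,-0.6,3,0,0,0,0,1,0,0,0,0,0,0,1])

```text
clock: 7.3
tcp_pos: [0.5811, -0.0598, 0.0072]
tcp_rot: [-0.044, 0.706, 0.044, 0.706]
force: [1.0, 0.6, -0.1]
opening: 0.0004
```

```bash
python3 - <<'E'
from h import *
s=sensors.state();print({k:np.round(v,3).tolist() for k,v in s.items() if k in('clock','tcp_pos','force','tcp_rot','q')})
im,d,K=snap('wrist','w5');im2,_,_=snap('side','s5')
a=cv2.convertScaleAbs(im[:,:,::-1],alpha=1.8)
b=cv2.resize(im2[150:330,190:390,::-1],(467,420),interpolation=2)
cv2.imwrite('pics/c5.png',cv2.resize(np.hstack([a,cv2.convertScaleAbs(b,alpha=1.6)]),(800,327)))
E
```

```text
{'clock': 7.3, 'q': [-0.205, 0.704, 1.634, 0.0, 0.804, -1.9], 'tcp_pos': [0.581, -0.06, 0.007], 'tcp_rot': [-0.044, 0.706, 0.044, 0.706], 'force': [0.962, 0.551, -0.103]}
```

View pics/c5.png

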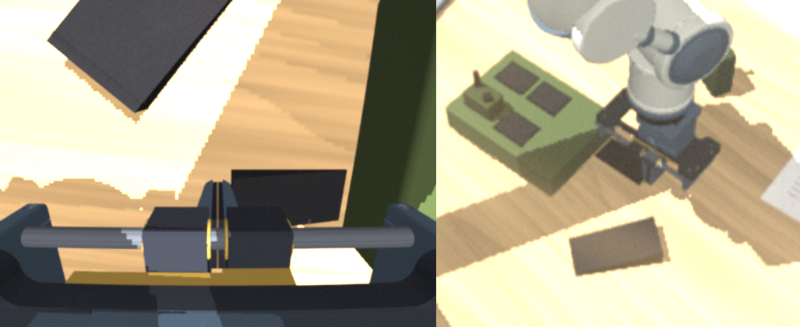

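The wedge is sliding square on the finger face with its tip at the case edge, and there's little force so far. I'll continue more slowly.

Request:
carry_out(moves=[-0.4,3,0,0,0,0,1,-0.4,3,0,0,0,0,1,-0.4,3,0,0,0,0,1,-0.4,3,0,0,0,0,1,-0.3,2,0,0,0,0,1])

```text
clock: 7.9
tcp_pos: [0.5794, -0.0459, 0.0073]
tcp_rot: [-0.044, 0.706, 0.044, 0.706]
force: [-0.7, -0.7, -1.1]
opening: 0.0001
```

Request:
carry_out(moves=[-0.3,2,0,0,0,0,1,-0.3,2,0,0,0,0,1,-0.3,2,0,0,0,0,1,-0.3,2,0,0,0,0,1,0,0,0,0,0,0,1])

```text
clock: 8.4
tcp_pos: [0.5782, -0.038, 0.0073]
tcp_rot: [-0.044, 0.706, 0.044, 0.706]
force: [0.4, 0.6, -0.1]
opening: 0.0004
```

Request:
carry_out(moves=[-0.1,1,0,0,0,0,1,-0.1,1,0,0,0,0,1,-0.1,1,0,0,0,0,1,-0.1,1,0,0,0,0,1,-0.1,1,0,0,0,0,1])

```text
clock: 8.9
tcp_pos: [0.5777, -0.0332, 0.0073]
tcp_rot: [-0.044, 0.706, 0.044, 0.706]
force: [0.5, -0.8, 0.2]
opening: 0.0008
```

Request:
carry_out(moves=[-0.1,1,0,0,0,0,1,-0.1,1,0,0,0,0,1,-0.1,1,0,0,0,0,1,-0.1,1,0,0,0,0,1,0,0,0,0,0,0,1])

```text
clock: 9.4
tcp_pos: [0.5773, -0.0291, 0.0073]
tcp_rot: [-0.044, 0.706, 0.044, 0.706]
force: [0.2, -1.0, -0.2]
opening: 0.0004
```

Request:
carry_out(moves=[-0.1,1,0,0,0,0,1,-0.1,1,0,0,0,0,1,-0.1,1,0,0,0,0,1,0,0.5,0,0,0,0,1,0,0,0,0,0,0,1])

```text
clock: 9.9
tcp_pos: [0.5772, -0.026, 0.0073]
tcp_rot: [-0.044, 0.706, 0.044, 0.706]
force: [0.1, -4.4, -0.4]
opening: 0.0002
```

```bash
cat > f.py <<'E'
from h import *
F=[]
for _ in range(4):
    F.append(sensors.state()['force']); imaging.read_camera('wrist')
print(np.round(F,1).tolist(),np.mean(F,0).round(2),np.round(sensors.state()['tcp_pos'],4))
E
python3 f.py
```

```text
[[0.1, -4.4, -0.4], [1.2, -5.6, -0.8], [-0.3, -4.6, -0.8], [0.2, -5.1, -0.7]] [ 0.31 -4.92 -0.69] [ 0.5772 -0.026   0.0073]
```

Sustained resistance is about 4.9 N at roughly 20 mm under the foot, so the wedge is seated in the 3–5 N band. I'll withdraw, rise and look.

Request:
carry_out(moves=[0,-2,0,0,0,0,1,1,-6,0,0,0,0,1,1,-12,0,0,0,0,1,0,0,20,0,0,0,1,0,0,25,0,0,0,1])

```text
clock: 10.6
tcp_pos: [0.5783, -0.0468, 0.0519]
tcp_rot: [-0.043, 0.707, 0.044, 0.705]
force: [-0.0, 0.3, 1.2]
opening: 0.0
```

Request:
carry_out(moves=[0,0,30,0,0,0,1,0,0,30,0,0,0,1,0,0,5,0,0,0,1,0,0,0,0,0,0,1,0,0,0,0,0,0,1])

```text
clock: 11.1
tcp_pos: [0.5785, -0.0461, 0.1165]
tcp_rot: [-0.044, 0.706, 0.044, 0.705]
force: [0.6, 0.1, -0.2]
opening: 0.0003
```

```bash
cat > lev.py <<'E'
from h import *
import sys
def lev(tag):
    im,d,K=snap('side',tag);P=bydepth(K,d)
    q=(np.abs(P[...,2]-.07)<.012)&(P[...,0]>.4)&(P[...,0]<.61)&(P[...,1]>.0)&(P[...,1]<.27)
    n,l,st,c=cv2.connectedComponentsWithStats(q.astype(np.uint8));i=1+np.argmax(st[1:,4]);A=P[l==i]*1000
    for _ in range(4):
        B=np.c_[A[:,:2]-[501,135],np.ones(len(A))];p=np.linalg.lstsq(B,A[:,2],rcond=None)[0];A=A[np.abs(B@p-A[:,2])<4]
    r=cv2.minAreaRect(A[:,:2].astype(np.float32))
    print(tag,'slope x,y,z0',p.round(4),'at loose corner',round(float(p@[67,-75,1]),2),len(A),r)
E
python3 - <<'E'
from lev import *
im,d,K=load('side0')
print(sensors.state()['tcp_pos'])
import lev as L
_s=L.snap; L.snap=lambda n,t: load('side0'); L.lev('side0'); L.snap=_s; L.lev('s6')
im,d,K=snap('wrist','w6')
a=cv2.convertScaleAbs(im[:,:,::-1],alpha=1.8);b=cv2.resize(cv2.imread('pics/s6.png')[150:330,190:390],(467,420),interpolation=2)
cv2.imwrite('pics/c6.png',cv2.resize(np.hstack([a,cv2.convertScaleAbs(b,alpha=1.6)]),(800,327)))
E
```

```text
[ 0.57854853 -0.04609151  0.11645136]
side0 slope x,y,z0 [-1.00000e-03  5.70000e-03  7.04706e+01] at loose corner 69.98 2576 ((498.4609069824219, 134.093505859375), (163.01158142089844, 221.5500030517578), 7.401424884796143)
s6 slope x,y,z0 [3.80000e-03 4.30000e-03 7.05835e+01] at loose corner 70.52 2554 ((497.952880859375, 134.7116241455078), (161.69703674316406, 221.62631225585938), 7.825497627258301)
```

View pics/c6.png

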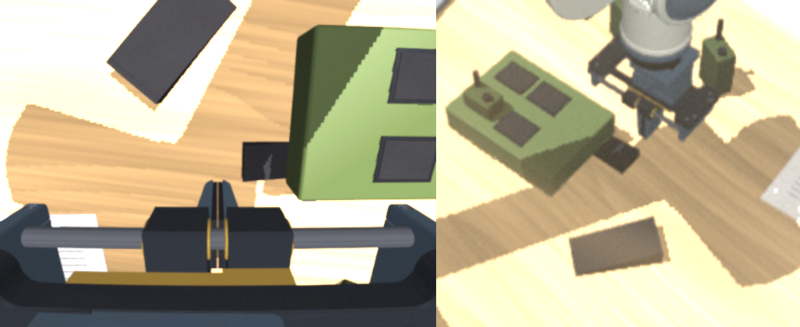

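The charger is level (corner height changed about 0.5 mm, within noise), it's in its place, and the wedge is under the corner with roughly 55 mm showing. Next I'll go over the loose corner and press.

Request:
carry_out(moves=[-2,21,0,0,0,0,1,-2,21,0,0,0,0,1,-2,22,0,0,0,0,1,-2,22,0,0,0,0,1,-2,21,0,0,0,0,1])

```text
clock: 11.7
tcp_pos: [0.5684, 0.0621, 0.1163]
tcp_rot: [-0.044, 0.706, 0.044, 0.705]
force: [0.3, -0.1, 0.6]
opening: 0.0
```

Request:
carry_out(moves=[0,0,-15,0,0,0,1,0,0,-14,0,0,0,1,0,0,-10,0,0,0,1,0,0,-2,0,0,0,1,0,0,0,0,0,0,1])

```text
clock: 12.2
tcp_pos: [0.5688, 0.0611, 0.0758]
tcp_rot: [-0.044, 0.706, 0.044, 0.705]
force: [-0.4, -0.1, 0.3]
opening: 0.0006
```

Request:
carry_out(moves=[0,0,-1,0,0,0,1,0,0,-1,0,0,0,1,0,0,-1,0,0,0,1,0,0,-1,0,0,0,1,0,0,-0.5,0,0,0,1])

```text
clock: 12.7
tcp_pos: [0.5691, 0.0613, 0.0718]
tcp_rot: [-0.044, 0.706, 0.044, 0.706]
force: [0.6, 0.3, -0.5]
opening: 0.0004
```

Request:
carry_out(moves=[0,0,-0.3,0,0,0,1,0,0,-0.3,0,0,0,1,0,0,-0.2,0,0,0,1,0,0,0,0,0,0,1,0,0,0,0,0,0,1])

```text
clock: 13.2
tcp_pos: [0.5691, 0.0612, 0.071]
tcp_rot: [-0.044, 0.706, 0.044, 0.706]
force: [-0.3, 0.0, -0.1]
opening: 0.0005
```

Request:
carry_out(moves=[0,0,-0.3,0,0,0,1,0,0,-0.3,0,0,0,1,0,0,-0.3,0,0,0,1,0,0,-0.3,0,0,0,1,0,0,0,0,0,0,1])

```text
clock: 13.7
tcp_pos: [0.5691, 0.0612, 0.0699]
tcp_rot: [-0.044, 0.706, 0.044, 0.706]
force: [-0.9, -0.4, 2.7]
opening: 0.0006
```

Contact at z = 69.9 mm. I'll press harder in small steps.

Request:
carry_out(moves=[0,0,-0.2,0,0,0,1,0,0,-0.2,0,0,0,1,0,0,-0.2,0,0,0,1,0,0,0,0,0,0,1,0,0,0,0,0,0,1])

```text
clock: 14.2
tcp_pos: [0.5692, 0.0612, 0.0698]
tcp_rot: [-0.044, 0.706, 0.044, 0.706]
force: [-2.8, 0.5, 11.9]
opening: 0.0003
```

Request:
carry_out(moves=[0,0,-0.2,0,0,0,1,0,0,-0.2,0,0,0,1,0,0,-0.1,0,0,0,1,0,0,0,0,0,0,1,0,0,0,0,0,0,1])

```text
clock: 14.7
tcp_pos: [0.5693, 0.0612, 0.0696]
tcp_rot: [-0.044, 0.705, 0.044, 0.706]
force: [-4.4, -1.1, 18.4]
opening: -0.0
```

Request:
carry_out(moves=[0,0,0,0,0,0,1,0,0,0,0,0,0,1,0,0,0,0,0,0,1,0,0,0,0,0,0,1,0,0,0,0,0,0,1])

```text
clock: 15.2
tcp_pos: [0.5693, 0.0612, 0.0696]
tcp_rot: [-0.044, 0.705, 0.044, 0.706]
force: [-4.3, -0.4, 18.0]
opening: 0.0007
```

It's firm: 18 N held, with only 0.3 mm of give. Letting go.

Request:
carry_out(moves=[0,0,0.5,0,0,0,1,0,0,1,0,0,0,1,0,0,3,0,0,0,1,0,0,15,0,0,0,1,0,0,25,0,0,0,1])

```text
clock: 15.7
tcp_pos: [0.568, 0.0612, 0.1125]
tcp_rot: [-0.044, 0.707, 0.044, 0.705]
force: [0.0, -0.4, -0.5]
opening: 0.0009
```

Request:
carry_out(moves=[0,-25,20,0,0,0,1,0,-30,20,0,0,0,1,0,-30,10,0,0,0,1,0,-30,0,0,0,0,1,0,0,0,0,0,0,1])

```text
clock: 16.2
tcp_pos: [0.5693, -0.0568, 0.1637]
tcp_rot: [-0.043, 0.705, 0.043, 0.706]
force: [0.8, 0.1, -0.4]
opening: 0.0006
```

```bash
python3 - <<'E'
from lev import *
lev('s7');im,d,K=snap('wrist','w7')
a=cv2.convertScaleAbs(im[:,:,::-1],alpha=1.8);b=cv2.resize(cv2.imread('pics/s7.png')[130:310,190:390],(467,420),interpolation=2)
cv2.imwrite('pics/c7.png',cv2.resize(np.hstack([a,cv2.convertScaleAbs(b,alpha=1.6)]),(800,327)))
print(sensors.state()['tcp_pos'],sensors.state()['force'])
E
```

```text
s7 slope x,y,z0 [2.60000e-03 5.80000e-03 7.05492e+01] at loose corner 70.29 2546 ((498.6576232910156, 134.25131225585938), (162.63047790527344, 221.3423614501953), 7.285703182220459)
[ 0.56888037 -0.05403697  0.16311809] [-0.71358143 -0.27159404 -1.16967066]
```

View pics/c7.png

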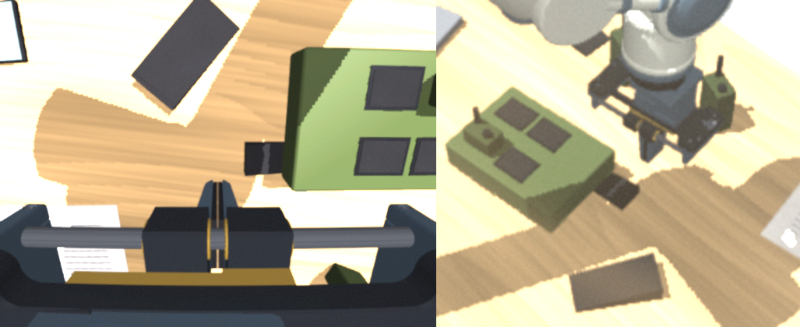

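The charger is level and in its place, the wedge is still under the corner, and the gripper is clear of everything. Handing in.

```bash
python3 -c "
from station import workorder
print(workorder.finish_job())"
```

```text
the job is handed in; nothing more can be done
None
```

The wedge is under the charger's short foot, the corner held firm under a press, and the job was handed in at about 16 s of the 48 s allowed.

- **Lining up:** I nudged the 90 mm wedge sideways about 13–15 mm. That left it about 2 mm off the foot's line and square to within about 1°.
- **Seating:** I pushed it thin edge first about 20 mm under the foot, where resistance held at about 4.9 N. That is the top of the 3–5 N snug band.
- **Proof press:** I pressed over the foot to 18 N and held it. The top gave only about 0.3 mm, compared with 5–10 mm of rocking before, and then I let go.
- **Last checks:** In the side camera the charger's top is level, and the loose corner reads 70.3 mm high against 70.0 mm before. The charger's position and angle are unchanged within about 1 mm and 0.2°. The wedge is still in place and the gripper is touching nothing.
- **Disagreements:** The top and wrist cameras differed by about 3 mm on the charger's corner; I used the wrist value.
- **Not measured:** I did not measure the radios, phone or laptop again afterwards. I planned the path to stay clear of them, and nothing looked disturbed in the parts the last pictures show.

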